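# File the cobalt bottles under the organizer tier

### The job

Put the three cobalt bottles away in single file between the low guide rails under the acrylic organizer: the tallest goes in first, then the middle one, then the shortest, all standing upright. Push the row in gently until you feel it come up firmly against the backstop, so that the bottles touch one another and none sticks out past the tier's front edge. The organizer only stands loosely on the dresser: do not shove it along or knock anything over, and leave the other things alone.

Things in the scene. Friction and masses are not known exactly. Their poses are not given: they have to be found in the camera images.
- organizer: Clear acrylic organizer, 2 kg, standing loose (a push of 15 to 20 N slides it). Origin: on the dresser, on the lane's centre line, straight below the lowest tier's front edge. x: along the lane, inward; z up. Side walls at y = +-87 mm, x = 0 to 145 mm, 120 mm high. Backstop: aluminium block 40 mm high, face somewhere at x = 112 to 126 mm, set differently each time, not measured: feel for it.
- lane_mouth (a point): Point on the dresser, mid-lane, at organizer x = -50 mm; axes as organizer. Lane: bare dresser between two rails 8 mm high, 6 mm thick, 40 mm apart inside, straight from here to beyond the backstop; before here the rails flare, to 60 mm apart at organizer x = -73 mm. From here to organizer x = 0 there are only the low rails.
- tier_edge (a point): Middle of the lower front edge of the lowest tier, 120 mm above the organizer's origin. The tier (180 mm wide, front face 120 to 175 mm high) roofs the lane from here to organizer x = 145 mm. Two more tiers above are set back: from x = 50 mm (up to 225 mm high) and x = 90 mm (up to 265 mm high).
- tall_bottle: Tallest cobalt glass bottle with black twist cap, 0.13 kg: 90 mm high, straight round body 36 mm diameter up to 64 mm, cap 25 mm diameter above. Origin: centre of its underside; z up.
- middle_bottle: Middle cobalt bottle, same shape, 0.10 kg: 74 mm high, body 36 mm diameter up to 50 mm. Origin: centre of its underside; z up.
- short_bottle: Shortest cobalt bottle, same shape, 0.08 kg: 58 mm high, body 36 mm diameter up to 38 mm. Origin: centre of its underside; z up.
- straightener_case: Bystander: cream plastic hair straightener case lying flat, 290 (its x) x 95 x 68 mm. Origin: centre of its underside.
- ring_dish: Bystander: round steel dish, 90 mm diameter, 22 mm high. Origin: centre of its underside.
- toothpick_holder: Bystander: bamboo cup, 42 mm diameter, 65 mm high. Origin: centre of its underside.
Mind the look-alikes: they are no part of the job. What is shaped like the middle_bottle but orange, red or turquoise is not meant.

How it is judged:
On the way, in this order (a step that is already met when the one before it is completed fails the run):
1. the tallest bottle is the first to be in the lane, upright between the rails, the other two still outside (y of tall_bottle in the frame of organizer between -0.005 and 0.005 m and angle between tall_bottle's own z axis and vertical below 0.12 rad and x of tall_bottle in the frame of organizer above -0.055 m and not (x of middle_bottle in the frame of organizer above -0.075 m and y of middle_bottle in the frame of organizer between -0.02 and 0.02 m) and not (x of short_bottle in the frame of organizer above -0.075 m and y of short_bottle in the frame of organizer between -0.02 and 0.02 m)), for 0.1 s.
2. the middle bottle is in the lane next, behind the tallest, the shortest still outside (y of tall_bottle in the frame of organizer between -0.005 and 0.005 m and angle between each of tall_bottle, middle_bottle's own z axis and vertical below 0.12 rad and y of middle_bottle in the frame of organizer between -0.005 and 0.005 m and x of middle_bottle in the frame of organizer above -0.055 m and x of tall_bottle in the frame of organizer above -0.02 m and not (x of short_bottle in the frame of organizer above -0.075 m and y of short_bottle in the frame of organizer between -0.02 and 0.02 m)), for 0.1 s.
3. with all three in file, the row is pressed against the backstop: at least 2 N between the tallest bottle and the organizer (y of tall_bottle in the frame of organizer between -0.005 and 0.005 m and angle between each of tall_bottle, middle_bottle, short_bottle's own z axis and vertical below 0.12 rad and y of middle_bottle in the frame of organizer between -0.005 and 0.005 m and y of short_bottle in the frame of organizer between -0.005 and 0.005 m and x of tall_bottle in the frame of organizer above 0.085 m and x of middle_bottle in the frame of organizer between 0.05 and 0.08 m and x of short_bottle in the frame of organizer between 0.015 and 0.044 m and horizontal distance between tall_bottle and middle_bottle below 0.039 m and horizontal distance between middle_bottle and short_bottle below 0.039 m and contact force between tall_bottle and organizer above 2 N), for 0.1 s.
At the end, for the whole second after the job is handed in: All three bottles upright (0.12 rad), at rest on the dresser in the lane within 5 mm of its centre line: tallest at the back, then middle, then shortest; neighbours' axes under 39 mm apart; the shortest's axis at least 15 mm behind the tier's front edge (y of tall_bottle in the frame of organizer between -0.005 and 0.005 m and angle between each of tall_bottle, middle_bottle, short_bottle's own z axis and vertical below 0.12 rad and y of middle_bottle in the frame of organizer between -0.005 and 0.005 m and y of short_bottle in the frame of organizer between -0.005 and 0.005 m and x of tall_bottle in the frame of organizer above 0.085 m and x of middle_bottle in the frame of organizer between 0.05 and 0.08 m and x of short_bottle in the frame of organizer between 0.015 and 0.044 m and horizontal distance between tall_bottle and middle_bottle below 0.039 m and horizontal distance between middle_bottle and short_bottle below 0.039 m and height (world z) of each of tall_bottle, middle_bottle, short_bottle below 0.004 m and linear speed of each of tall_bottle, middle_bottle, short_bottle, organizer below 0.01 m/s); the robot touches nothing.
It fails at once if the organizer is shoved more than 5 mm (distance of organizer from where it was at the start of the episode above 0.005 m).
It fails at once if a bottle is tipped over (more than 0.6 rad) (angle between any of tall_bottle, middle_bottle, short_bottle's own z axis and vertical above 0.6 rad).
It fails at once if a bystander is moved more than 15 mm (distance of any of straightener_case, ring_dish, toothpick_holder from where it was at the start of the episode above 0.015 m).
It also fails if it takes over 72 s, if anything falls off the work surface, if the arm or the gripper's body presses on something with over 40 N, if the wrist force passes 120 N, or if a joint passes its speed limit or range.

### The arm

A 7-joint arm with a two-finger parallel gripper is mounted at the origin on the work surface. World frame = base frame: x ahead of the robot, y to its left, z up, the work surface at z = 0. Lengths are in m, angles in rad, forces in N, time in s.
With the tool pointing down it reaches from about 0.425 to 1.025 m from the base axis. Payload 3.6 kg.
Tool frame: the origin (TCP) lies between the finger pads; the fingertips stand 22 mm ahead of it and the grasp point (between the pads) lies 3 mm ahead of it; z points along the fingers, y is the line along which they close (so a half turn about z gives the same grasp; the last joint's range is limited). The gripper opens to 85 mm and grips with 20 to 120 N. Pads are 22 mm wide; open, the fingers measure 114 mm over their backs; the gripper's body (76 mm by 85 mm) begins 54 mm behind the grasp point. The pads swing forward as they close: fully open they stand 13 mm farther back than shut.
Start: joints at [1.062, 0.591, 0.048, 1.609, -0.033, 0.943, -0.034], TCP at [0.292, -0.664, 0.253] pointing down, gripper open.
Joint ranges: [-2.69, 2.69], [-0.47, 2.24], [-1.27, 1.36], [0.19, 2.51], [-1.53, 4.68], [0.08, 2.07], [-3.09, 3.09]. Speed limits (rad/s): [2.57, 2.57, 3.14, 3.14, 3.14, 3.14, 3.14].

### API

Orientations are given as a 3x3 rotation matrix whose columns are the frame's x, y, z axes.
In Python, from rig import r gives the robot as it stands.
- The arm moves only by the tool move_arm, never from a script. Its arguments are lists of equal length, an entry for each row: "slide": the shift along the world's x, y, z in m, a list of three; "dr": the turn, a rotation vector about the world's x, y, z in rad, a list of three. In form: {"slide": [[dx, dy, dz], ...], "dr": [[rx, ry, rz], ...]}. A call has 1 to 20 rows; each row shifts and turns the commanded pose from where the row before left it; what a row does not reach is not made up. A row lasts 1/8 s, in which the tool goes at most 62.5 mm and 10.7 degrees, less where a joint would pass 70% of its speed; a pose out of reach is approached as far as the arm can. A call is refused whole if a number of a shift passes 0.0625 or a number of a turn 0.188, either way. A call with a gripper value outside its range is refused whole. "fingers" is the finger opening in m, from 0 to 0.0854, set as the call begins (left out, the last holds). The fingers move at their own pace and stop on an object; "squeeze" is the grip in N (left out, the last holds). Time passes only in rows, so rows that do not move let the fingers close. It gives the time, the measured TCP pose, the force, the opening and the grip force at its end, in the units of the state.
- r.observe(): the state, without advancing time (a new reading comes with each control period).
- r.snapshot(name): name is "scene" or "top" or "wrist"; returns a dict with "color" (400x640x3 uint8, blue, green, red), "z_map" (400x640 float32, m along the optical axis (not along the pixel's ray), 0 where there is no reading), "mtx" (3x3 intrinsics, pixels), "k1" (the pictures are not rectified: a ray, as slopes to the right and down, at radius r is drawn at 1 + k1 r^2 times it, then the intrinsics apply), "R" (3x3) and "t" (3): a world point X has camera coordinates R X + t; the wrist camera has in their place "hand_eye" (4x4, takes a point from camera to tool coordinates, whose origin is the TCP and whose axes are the flange's). Camera axes: x right, y down, z forward; pixel columns grow to the right and rows downward; lengths in m; the calibration is good to about 2 mm. A picture is of the moment at which its call begins: read the wrist's pose just before it.
- r.finish_job(): hands the job in; it is judged then, once.
The state is a dict: "time": time; "joint_positions": joint angles; "qd": joint speeds; "tau": joint torques, N m; "position": TCP position; "eef_rot": TCP orientation; "ft_force": force on the tool from outside, world axes, zero at the start; "torque": the same for the moment, N m; "finger_gap": opening from 0.0 (shut) to 1.0 (fully open); "grasp_force": force on a finger pad.
Only numpy, scipy, OpenCV 4.12 (cv2) and the standard library are available. Lean on these libraries where they do the work, as an engineer would, in place of code of your own. Each camera call takes 0.05 s, during which the arm holds its last target. There are 200 camera calls.

## Working session

There is one attempt and no reset: what is moved stays moved. The work goes in short steps, Python scripts to look and compute and a tool call to move; the robot and the scene stay as the last step left them, time stands still between calls to the robot, and variables do not carry over. Pictures are saved under pics/ and viewed, at most 12 in all, crops included, and the job is handed in when it is done.

Besides the shell and the picture viewer there is one more tool, called after "Call:" by a JSON object that holds its "name" and its "arguments", one argument or row to a line. move_arm: Moves the arm, as the interface text tells. Its arguments: {"type":"object","properties":{"slide":{"type":"array","items":{"type":"array","items":{"type":"number"}}},"dr":{"type":"array","items":{"type":"array","items":{"type":"number"}}},"fingers":{"type":"number"},"squeeze":{"type":"number"}},"required":["slide","dr"]}

```bash
mkdir -p pics; ls; cat > h.py <<'E'
import numpy as np, cv2
from rig import r
def snap(n):
    s=r.observe(); d=r.snapshot(n)
    if 'hand_eye' in d:
        T=np.eye(4);T[:3,:3]=s['eef_rot'];T[:3,3]=s['position'];d['T']=T@np.array(d['hand_eye'])
    else:
        T=np.eye(4);R=np.array(d['R']);T[:3,:3]=R.T;T[:3,3]=-R.T@np.array(d['t']);d['T']=T
    return d
def slopes(d,uv):
    K=np.array(d['mtx']);uv=np.atleast_2d(uv).astype(float).reshape(-1,1,2)
    return cv2.undistortPoints(uv,K,np.array([d['k1'],0,0,0,0.]))[:,0]
def onplane(d,uv,z):
    s=slopes(d,uv);v=np.c_[s,np.ones(len(s))]@d['T'][:3,:3].T;o=d['T'][:3,3]
    return o+v*((z-o[2])/v[:,2])[:,None]
def depthpts(d,uv):
    uv=np.atleast_2d(uv).astype(int);s=slopes(d,uv);z=d['z_map'][uv[:,1],uv[:,0]]
    return (np.c_[s*z[:,None],z])@d['T'][:3,:3].T+d['T'][:3,3]
E
python3 - <<'E'
from h import *
for n in ('scene','top'):
    d=snap(n);cv2.imwrite(f'pics/{n}0.png',d['color']);np.savez(f'{n}0.npz',**d);print(n,d['mtx'],d['k1'],d['T'])
print(r.observe())
E
```

```text
pics
scene [[514.08758674   0.         326.39419042]
 [  0.         514.08758674 199.45544505]
 [  0.           0.           1.        ]] -0.01623083342159801 [[ 0.62576112  0.44314608 -0.64190698  1.5410408 ]
 [ 0.77990851 -0.3418801   0.5242716  -0.80714975]
 [ 0.01287369 -0.8286975  -0.55954868  0.97037221]
 [ 0.          0.          0.          1.        ]]
top [[492.56854894   0.         315.95652943]
 [  0.         492.56854894 198.56963518]
 [  0.           0.           1.        ]] -0.027818166033680772 [[-0.02434929 -0.98883823  0.14699     0.33948836]
 [-0.99969348  0.02342585 -0.00801043  0.00767927]
 [ 0.00447766 -0.14713999 -0.98910554  1.44851617]
 [ 0.          0.          0.          1.        ]]
{'time': 0.1, 'joint_positions': array([ 1.06249612,  0.5920104 ,  0.04831479,  1.60968951, -0.03331223,
        0.9426905 , -0.03370505]), 'qd': array([ 0.00132029, -0.00060223,  0.00119776, -0.00113855,  0.00079894,
       -0.00050833,  0.00012747]), 'tau': array([ 5.64974674e-03, -5.49992895e+01,  1.55317526e+00, -1.98824304e+01,
        9.61815967e-03,  3.82655227e-03,  2.18346685e-06]), 'position': array([ 0.29190864, -0.66287858,  0.2522694 ]), 'eef_rot': array([[ 9.15172844e-01,  4.03060609e-01, -9.00319064e-04],
       [ 4.03061601e-01, -9.15171124e-01,  1.77758745e-03],
       [-1.07470528e-04, -1.98968381e-03, -9.99998015e-01]]), 'ft_force': array([-0.46665864,  0.28151017,  0.11062518]), 'torque': array([ 0.00966789,  0.0199145 , -0.01962037]), 'grasp_force': 0.0, 'finger_gap': 1.0046279204274131}
```

View pics/top0.png

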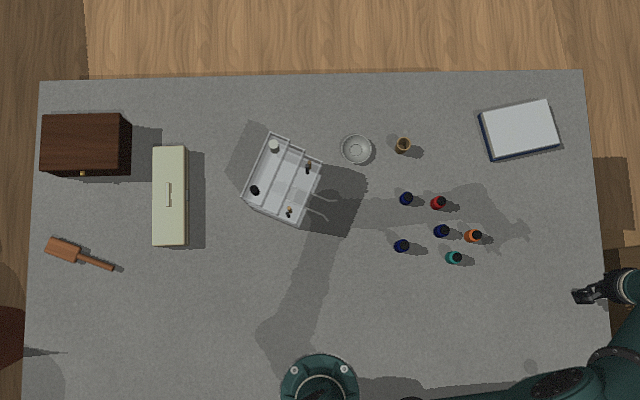

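View pics/scene0.png

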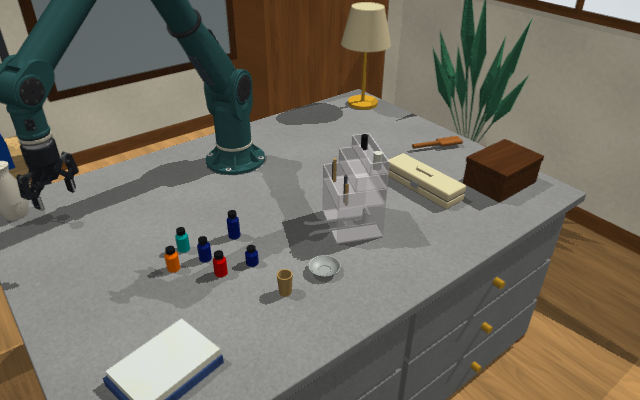

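The top view shows the organizer at about (285,180), with its rails opening to the right at about (325,205). The cobalt bottles are at (406,199), (442,231) and (402,246). From the scene view, the tall one is at top-view (402,246), the middle at (442,231) and the short at (406,199).

```bash
python3 - <<'E'
from h import *
def ld(n): return dict(np.load(n+'0.npz'))
for n in ('top','scene'):
    d=ld(n);hsv=cv2.cvtColor(d['color'],cv2.COLOR_BGR2HSV)
    m=cv2.inRange(hsv,(112,120,30),(130,255,255))
    k,l,st,c=cv2.connectedComponentsWithStats(m)
    for i in range(1,k):
        if st[i,4]>25:
            ys,xs=np.where(l==i);P=depthpts(d,np.c_[xs,ys]);q=P[P[:,2]>0.012]
            # dark cap above
            print(n,st[i],c[i].round(1),'median',np.median(q,0).round(4),'min/max',q.min(0).round(3),q.max(0).round(3))
d=ld('top')
# caps: all points above 40mm in bottle area
vs,us=np.mgrid[180:275,380:500];uv=np.c_[us.ravel(),vs.ravel()];P=depthpts(d,uv)
m=np.zeros((400,640),np.uint8);m[uv[:,1],uv[:,0]]=(P[:,2]>0.025)*255
k,l,st,c=cv2.connectedComponentsWithStats(m)
for i in range(1,k):
    if st[i,4]<15: continue
    ys,xs=np.where(l==i);Q=depthpts(d,np.c_[xs,ys]);zt=np.percentile(Q[:,2],95);t=Q[Q[:,2]>zt-.006]
    print('obj',c[i].round(0),st[i,4],'ztop',zt.round(3),'centre',((t.max(0)+t.min(0))/2).round(4),len(t))
c=d['color'][110:260,220:380];cv2.imwrite('pics/org.png',cv2.resize(c,None,fx=4.5,fy=4,interpolation=cv2.INTER_CUBIC))
# organizer: points >0.1
vs,us=np.mgrid[120:235,230:345];uv=np.c_[us.ravel(),vs.ravel()];P=depthpts(d,uv)
for lo,hi in((.165,.185),(.215,.235),(.255,.275)):
    q=P[(P[:,2]>lo)&(P[:,2]<hi)];print(lo,len(q), cv2.minAreaRect(q[:,:2].astype(np.float32)), cv2.boxPoints(cv2.minAreaRect(q[:,:2].astype(np.float32))).round(3).tolist())
E
```

```text
top [400 192  10  12  51] [403.4 199. ] median [ 0.5392 -0.2549  0.0391] min/max [ 0.53  -0.273  0.02 ] [ 0.563 -0.248  0.058]
top [434 224  15  14  76] [439.  231.1] median [ 0.4447 -0.3511  0.0499] min/max [ 0.431 -0.377  0.015] [ 0.465 -0.345  0.062]
top [394 239  15  13  76] [399.4 245.5] median [ 0.4061 -0.2324  0.0657] min/max [ 0.391 -0.258  0.022] [ 0.425 -0.225  0.086]
scene [227 217  13  22 233] [233.2 227.6] median [ 0.4232 -0.2513  0.0455] min/max [ 0.397 -0.807  0.013] [ 1.541 -0.229  0.97 ]
scene [197 242  15  20 216] [204.3 252.1] median [ 0.4634 -0.369   0.0386] min/max [ 0.439 -0.383  0.012] [ 0.472 -0.346  0.061]
scene [245 250  13  17 174] [251.4 258.2] median [ 0.5606 -0.2749  0.0331] min/max [ 0.539 -0.807  0.012] [ 1.541 -0.25   0.97 ]
obj [406. 198.] 129 ztop 0.061 centre [ 0.4492 -0.1342  0.7519] 44
obj [438. 202.] 151 ztop 0.078 centre [ 0.5311 -0.3565  0.0773] 49
obj [442. 230.] 152 ztop 0.078 centre [ 0.3999 -0.1828  0.7602] 47
obj [474. 235.] 159 ztop 0.077 centre [ 0.4325 -0.4518  0.0752] 57
obj [401. 245.] 153 ztop 0.093 centre [ 0.4065 -0.2424  0.0916] 
[... 242 characters left out ...]
081062317, -0.020999999716877937], [0.6880000233650208, 0.10899999737739563], [0.5239999890327454, 0.18299999833106995]]
0.215 1172 ((0.582656979560852, 0.09360498934984207), (0.11395291239023209, 0.18157321214675903), 65.14596557617188) [[0.47600001096725464, 0.07999999821186066], [0.640999972820282, 0.004000000189989805], [0.6890000104904175, 0.10700000077486038], [0.5239999890327454, 0.18299999833106995]]
0.255 463 ((0.5961247086524963, 0.12325073778629303), (0.056323908269405365, 0.18122197687625885), 65.64793395996094) [[0.5019999742507935, 0.13500000536441803], [0.6669999957084656, 0.05999999865889549], [0.6899999976158142, 0.1120000034570694], [0.5249999761581421, 0.1860000044107437]]
```

View pics/org.png

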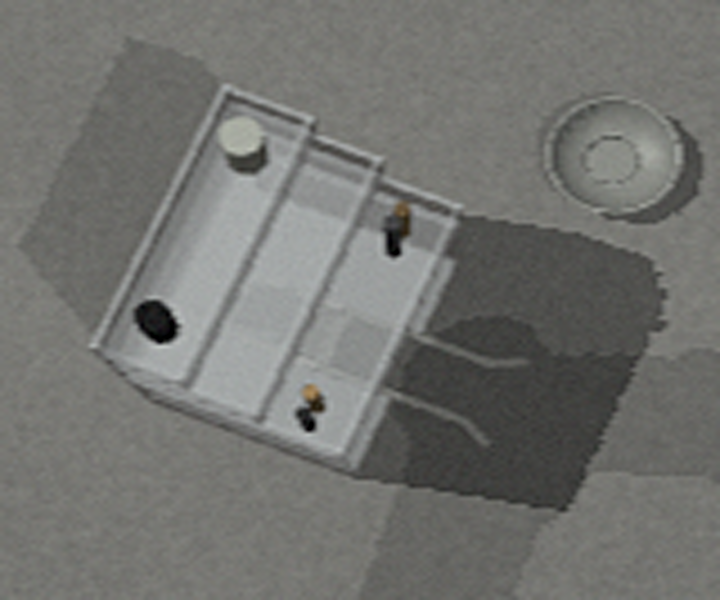

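The organizer's inward axis points at about 65.5° and its origin is near (0.547, 0.016), with tier sizes that agree with those given. I'll fly over the bottles, then the lane, and refine with the wrist camera.

Call:
{"name": "move_arm", "arguments": {
  "slide": [
    [0.016,0.045,0.007],
    [0.016,0.045,0.007],
    [0.016,0.045,0.007],
    [0.016,0.045,0.007],
    [0.016,0.045,0.007],
    [0.016,0.045,0.007],
    [0.016,0.045,0.007],
    [0.016,0.045,0.007],
    [0,0,0],
    [0,0,0]
  ],
  "dr": [
    [0,0,0.091],
    [0,0,0.091],
    [0,0,0.091],
    [0,0,0.091],
    [0,0,0.091],
    [0,0,0.091],
    [0,0,0.091],
    [0,0,0.091],
    [0,0,0],
    [0,0,0]
  ],
  "fingers": 0.055,
  "squeeze": 20
}}

```text
time: 1.35
position: [0.4197, -0.3039, 0.3091]
eef_rot: [[0.416, 0.91, -0.001], [0.91, -0.416, -0.0], [-0.001, -0.0, -1.0]]
ft_force: [0.1, 0.2, -0.3]
finger_gap: 0.647
grasp_force: 0.0
```

```bash
python3 - <<'E'
from h import *
d=snap('wrist');cv2.imwrite('pics/w1.png',d['color']);np.savez('w1.npz',**d);print(d['hand_eye'],d['mtx'],d['k1']);s=r.observe();print(s['time'],s['position'],s['eef_rot'],s['joint_positions'])
E
```

```text
[[ 5.33006725e-04 -9.59206584e-01 -2.82705581e-01  7.19323510e-02]
 [ 9.99999296e-01  2.11648199e-04  1.16726385e-03  1.20432864e-04]
 [-1.05981304e-03 -2.82706004e-01  9.59206022e-01 -1.19857784e-01]
 [ 0.00000000e+00  0.00000000e+00  0.00000000e+00  1.00000000e+00]] [[341.02757672   0.         319.214168  ]
 [  0.         341.02757672 200.43193632]
 [  0.           0.           1.        ]] -0.07573406140306399
1.4 [ 0.41938842 -0.3045771   0.30900212] [[ 4.16855978e-01  9.08972102e-01 -9.00116622e-04]
 [ 9.08972268e-01 -4.16856423e-01 -3.71997936e-04]
 [-7.13355141e-04 -6.63111484e-04 -9.99999526e-01]] [ 0.70895374  0.2706294  -0.2075151   2.00475483  0.07289975  0.87365885
  0.03191792]
```

View pics/w1.png

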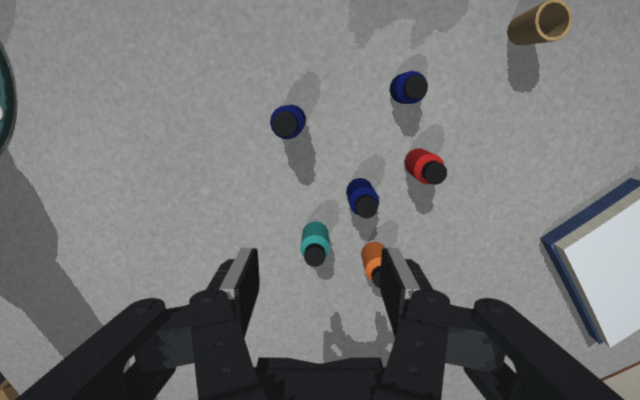

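The wrist view shows the tall bottle's cap at (287,123), the middle's at (366,206) and the short's at (416,86). The toothpick holder is at (545,20), well clear. Next I'll view the lane.

Call:
{"name": "move_arm", "arguments": {
  "slide": [
    [0.0155,0.0435,-0.01],
    [0.0155,0.0435,-0.01],
    [0.0155,0.0435,-0.01],
    [0.0155,0.0435,-0.01],
    [0,0,0],
    [0,0,0]
  ],
  "dr": [
    [0,0,0],
    [0,0,0],
    [0,0,0],
    [0,0,0],
    [0,0,0],
    [0,0,0]
  ]
}}

```text
time: 2.15
position: [0.4818, -0.1313, 0.2689]
eef_rot: [[0.417, 0.909, -0.001], [0.909, -0.417, -0.001], [-0.001, -0.001, -1.0]]
ft_force: [0.8, -0.9, -0.8]
finger_gap: 0.643
grasp_force: 0.0
```

```bash
python3 - <<'E'
from h import *
d=snap('wrist');cv2.imwrite('pics/w2.png',d['color']);np.savez('w2.npz',**d)
d=dict(np.load('w1.npz'));g=cv2.cvtColor(d['color'],cv2.COLOR_BGR2HSV)
for n,(u,v),h in(('tall',(287,123),.09),('mid',(366,206),.074),('short',(416,86),.058)):
    y0,x0=v-16,u-16
    p=g[y0:v+16,x0:u+16];m=((p[...,2]<60)&(p[...,1]<110)).astype(np.uint8)
    k,l,st,c=cv2.connectedComponentsWithStats(m);i=l[16,16] or 1+st[1:,4].argmax()
    cn=cv2.findContours((l==i).astype(np.uint8),cv2.RETR_EXTERNAL,cv2.CHAIN_APPROX_NONE)[0][0]
    (cx,cy),rad=cv2.minEnclosingCircle(cn);uv=(cx+x0,cy+y0)
    P=depthpts(d,np.round([uv]))[0];Q=onplane(d,[uv],h)[0]
    e=onplane(d,[(uv[0]+rad,uv[1])],h)[0]
    print(n,np.round(uv,1),rad,st[i],'plane',Q.round(4),'depth',P.round(4),'rad',np.linalg.norm(e-Q).round(4))
E
```

```text
tall [284.3 123.4] 12.745100021362305 [  2   4  25  26 491] plane [ 0.4099 -0.2442  0.09  ] depth [ 0.4098 -0.2437  0.0898] rad 0.0124
mid [365.7 206. ] 11.574836730957031 [  5   5  23  23 400] plane [ 0.4501 -0.3609  0.074 ] depth [ 0.4503 -0.361   0.0739] rad 0.0127
short [415.4  86.3] 12.215025901794434 [  4   5  23  24 440] plane [ 0.5478 -0.2667  0.058 ] depth [ 0.5475 -0.2663  0.0579] rad 0.013
```

View pics/w2.png

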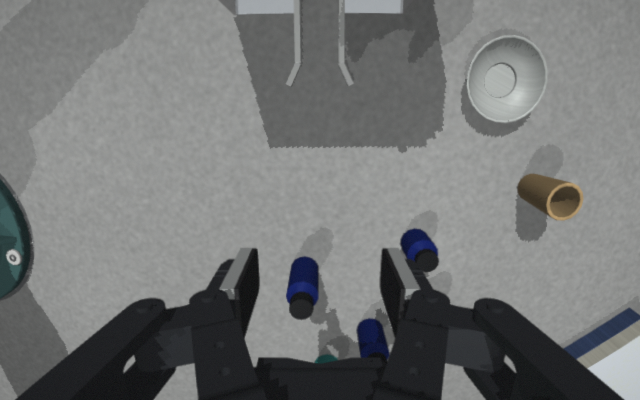

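The rails run from the top edge at (297,0) and (342,0) to bends at about row 64, flaring to row 84. I'll fit their centrelines now.

```bash
python3 - <<'E'
from h import *
d=dict(np.load('w2.npz'));g=cv2.cvtColor(d['color'],cv2.COLOR_BGR2GRAY)
L=[];Rr=[]
for v in range(18,60,2):
    for lo,hi,a in((285,315,L),(328,358,Rr)):
        row=g[v,lo:hi].astype(float);w=np.where(row>105)[0]
        if len(w): a.append((w.min()+lo-.5,w.max()+lo+.5,v,len(w)))
print(L[::4],Rr[::4])
def line(P):
    vx,vy,x,y=cv2.fitLine(P[:,:2].astype(np.float32),cv2.DIST_HUBER,0,.001,.001).ravel();v=np.array([vx,vy]);v*=np.sign(vy);return np.array([x,y]),v
a=np.array(L);b=np.array(Rr)
# left rail (image): its right edge=inner top edge; right rail: its left edge
li=onplane(d,a[:,[1,2]],.008);ri=onplane(d,b[:,[0,2]],.008)
lo=onplane(d,a[:,[0,2]],.008);ro=onplane(d,b[:,[1,2]],.008)
pl,vl=line(li);pr,vr=line(ri);print('dirs',np.degrees(np.arctan2(vl[1],vl[0])),np.degrees(np.arctan2(vr[1],vr[0])))
v=vl+vr;v/=np.linalg.norm(v);n=np.array([-v[1],v[0]])
print('gap',(pl-pr)@n,'widths',((lo-li)[:,:2]@n).mean(),((ri-ro)[:,:2]@n).mean())
c=(pl+pr)/2;print('centre',c,'v',v)
o=np.array([.547,.016]);print('origin lateral off line',(o-c)@n,'foot',c+v*((o-c)@v))
# bends / flare ends
for nm,uv in(('ends',[(290,84),(350,84)]),('bends',[(297,64),(342,64)])):
    P=onplane(d,uv,.008)[:,:2];print(nm,((P-o)@v).round(4),((P-c)@n).round(4))
# front lower edge of tier: bright band boundary at top
for u in(265,375):
    col=g[0:30,u].astype(int);print(u,col.tolist());
E
```

```text
[(np.float64(292.5), np.float64(299.5), 18, 7), (np.float64(293.5), np.float64(299.5), 26, 6), (np.float64(293.5), np.float64(299.5), 34, 6), (np.float64(293.5), np.float64(299.5), 42, 6), (np.float64(293.5), np.float64(300.5), 50, 7), (np.float64(293.5), np.float64(300.5), 58, 7)] [(np.float64(337.5), np.float64(343.5), 18, 6), (np.float64(337.5), np.float64(344.5), 26, 7), (np.float64(337.5), np.float64(343.5), 34, 6), (np.float64(337.5), np.float64(343.5), 42, 6), (np.float64(337.5), np.float64(344.5), 50, 7), (np.float64(337.5), np.float64(344.5), 58, 7)]
dirs 66.6345 65.7015
gap 0.039012495 widths 0.0067203571436729274 0.00657516305783507
centre [ 0.5385282  -0.00712928] v [0.40405616 0.9147342 ]
origin lateral off line 0.0015960854875750783 foot [0.54845999 0.01535509]
ends [-0.0718 -0.0727] [ 0.0313 -0.0327]
bends [-0.0516 -0.0522] [ 0.0232 -0.0242]
265 [165, 165, 165, 164, 165, 165, 165, 164, 165, 166, 166, 166, 165, 142, 100, 97, 95, 95, 95, 95, 95, 96, 96, 97, 98, 98, 97, 98, 98, 97]
375 [166, 165, 166, 166, 165, 166, 166, 167, 166, 168, 168, 165, 161, 95, 82, 84, 84, 81, 81, 80, 80, 80, 79, 79, 79, 79, 80, 82, 82, 83]
```

Call:
{"name": "move_arm", "arguments": {
  "slide": [
    [-0.012,-0.019,-0.011],
    [-0.012,-0.019,-0.011],
    [-0.012,-0.019,-0.011],
    [-0.012,-0.019,-0.011],
    [-0.012,-0.019,-0.011],
    [-0.0128,-0.0197,-0.014],
    [0,0,0],
    [0,0,0]
  ],
  "dr": [
    [0.133,-0.0594,0],
    [0.133,-0.0594,0],
    [0.133,-0.0594,0],
    [0.133,-0.0594,0],
    [0.133,-0.0594,0],
    [0.133,-0.0594,0],
    [0,0,0],
    [0,0,0]
  ]
}}

```text
time: 3.2
position: [0.4088, -0.2453, 0.2001]
eef_rot: [[0.271, 0.91, 0.314], [0.582, -0.415, 0.699], [0.767, -0.007, -0.642]]
ft_force: [0.6, -1.2, 0.0]
finger_gap: 0.643
grasp_force: 0.0
```

```bash
python3 - <<'E'
from h import *
s=r.observe();print(s['position'],s['joint_positions'].round(2));R=s['eef_rot'];print(R.round(3))
g=s['position']+R[:,2]*.003;b=np.array([.4098,-.244]);v=np.array([.408,.913]);n=np.array([-.913,.408])
print('to go',(b-g[:2]).round(4),'z',g[2], np.degrees(np.arctan2(R[0,1],-R[1,1])))
E
```

```text
[ 0.40883518 -0.2453022   0.20013797] [ 1.31  0.68 -0.62  2.09 -0.59  0.88  0.79]
[[ 0.271  0.91   0.314]
 [ 0.582 -0.415  0.699]
 [ 0.767 -0.007 -0.642]]
to go [ 0.     -0.0008] z 0.19821151422627034 65.47995424586385
```

Call:
{"name": "move_arm", "arguments": {
  "slide": [
    [0,-0.0004,-0.04],
    [0,-0.0004,-0.04],
    [0,0,-0.04],
    [0,0,-0.033],
    [0,0,0]
  ],
  "dr": [
    [0,0,0],
    [0,0,0],
    [0,0,0],
    [0,0,0],
    [0,0,0]
  ]
}}

```text
time: 3.82
position: [0.4096, -0.2441, 0.0472]
eef_rot: [[0.269, 0.912, 0.311], [0.583, -0.411, 0.701], [0.767, -0.007, -0.642]]
ft_force: [-0.4, -0.7, 0.8]
finger_gap: 0.646
grasp_force: 0.0
```

Call:
{"name": "move_arm", "arguments": {
  "slide": [
    [0,0,0],
    [0,0,0],
    [0,0,0],
    [0,0,0],
    [0,0,0]
  ],
  "dr": [
    [0,0,0],
    [0,0,0],
    [0,0,0],
    [0,0,0],
    [0,0,0]
  ],
  "fingers": 0.03,
  "squeeze": 25
}}

```text
time: 4.45
position: [0.4102, -0.2447, 0.0492]
eef_rot: [[0.267, 0.911, 0.314], [0.582, -0.412, 0.701], [0.768, -0.005, -0.64]]
ft_force: [-0.7, -0.6, 7.9]
finger_gap: 0.413
grasp_force: 28.3
```

Call:
{"name": "move_arm", "arguments": {
  "slide": [
    [0,0,0.03],
    [0.0254,0.0445,0],
    [0.0254,0.0445,0],
    [0.0254,0.0445,0],
    [0.0254,0.0445,0],
    [0,0,0],
    [0,0,0]
  ],
  "dr": [
    [0,0,0],
    [0,0,0],
    [0,0,0],
    [0,0,0],
    [0,0,0],
    [0,0,0],
    [0,0,0]
  ]
}}

```text
time: 5.32
position: [0.5108, -0.0681, 0.0766]
eef_rot: [[0.27, 0.911, 0.313], [0.584, -0.413, 0.698], [0.765, -0.006, -0.643]]
ft_force: [0.4, -0.9, -2.1]
finger_gap: 0.415
grasp_force: 28.2
```

```bash
python3 - <<'E'
from h import *
d=snap('wrist');s=r.observe();print(s['position'],s['ft_force'],s['finger_gap']);cv2.imwrite('pics/w3.png',d['color']);np.savez('w3.npz',**d)
E
```

```text
[ 0.51072421 -0.0687739   0.07643763] [ 0.9223279  -0.32565403 -2.59004994] 0.4086630759820362
```

View pics/w3.png

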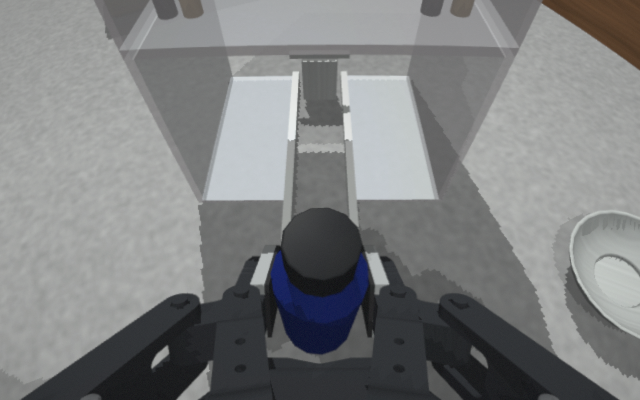

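The view looks straight along the lane, with the held bottle at (321,280), rails at (290,200) and (352,200), and the backstop at (320,85). I'll check the lateral alignment.

```bash
python3 - <<'E'
from h import *
d=dict(np.load('w3.npz'));g=cv2.cvtColor(d['color'],cv2.COLOR_BGR2GRAY)
v=np.array([.408,.913]);n=np.array([-.913,.408]);o=np.array([.548,.0155])
for y in(140,160,180,200,210): print(y,g[y,280:305].tolist(),g[y,340:365].tolist())
# cap depth pts
vs,us=np.mgrid[212:275,284:360];P=depthpts(d,np.c_[us.ravel(),vs.ravel()])
zt=np.percentile(P[:,2],90);print('ztop',zt)
t=P[abs(P[:,2]-zt)<.004];q=(t[:,:2]-o);print('cap top xorg',[(q@v).min(),(q@v).max()],'y',[(q@n).min(),(q@n).max()])
A=np.c_[t[:,:2]-t[:,:2].mean(0),np.ones(len(t))];c=np.linalg.lstsq(A,t[:,2],rcond=None)[0];print('tilt along v,n',c[:2]@v,c[:2]@n)
E
```

```text
140 [200, 198, 198, 198, 199, 200, 197, 184, 166, 197, 219, 173, 163, 160, 142, 108, 93, 94, 113, 147, 150, 148, 151, 152, 152] [142, 142, 141, 131, 126, 140, 132, 134, 155, 202, 214, 185, 189, 198, 199, 199, 200, 200, 200, 199, 200, 200, 200, 200, 200]
160 [200, 199, 201, 199, 198, 193, 174, 158, 158, 159, 157, 158, 156, 144, 108, 94, 99, 110, 112, 112, 112, 112, 113, 111, 113] [114, 113, 116, 117, 112, 116, 142, 156, 157, 157, 156, 157, 158, 171, 192, 200, 200, 201, 200, 200, 199, 200, 200, 200, 200]
180 [201, 200, 201, 201, 189, 163, 158, 159, 158, 158, 159, 157, 144, 107, 95, 101, 111, 114, 116, 115, 116, 118, 118, 119, 120] [110, 111, 112, 112, 114, 109, 111, 135, 156, 158, 159, 159, 159, 160, 168, 186, 199, 200, 200, 201, 200, 202, 202, 201, 200]
200 [142, 145, 148, 153, 157, 159, 159, 158, 159, 158, 158, 144, 107, 90, 92, 98, 110, 113, 113, 114, 114, 115, 114, 114, 115] [117, 117, 116, 115, 114, 112, 108, 108, 133, 157, 157, 158, 160, 159, 159, 158, 147, 125, 119, 122, 122, 126, 125, 126, 122]
210 [115, 117, 131, 156, 159, 159, 158, 160, 159, 158, 152, 128, 94, 90, 90, 98, 108, 111, 112, 112, 112, 114, 113, 112, 107] [115, 116, 117, 116, 115, 114, 114, 108, 114, 145, 158, 159, 159, 158, 159, 159, 153, 131, 100, 105, 119, 120, 120, 120, 120]
ztop 0.1174251286229304
cap top xorg [np.float64(-0.10224398538417014), np.float64(-0.0805094888331476)] y [np.float64(-0.012809635313914429), np.float64(0.010144896115892964)]
tilt along v,n -0.0007728206868753667 0.01964518746063904
```

```bash
python3 - <<'E'
from h import *
d=dict(np.load('w3.npz'))
v=np.array([.408,.913]);n=np.array([-.913,.408]);o=np.array([.548,.0155])
for y,a,b in((140,294.4,348.3),(160,293.5,345.9),(180,292.6,346.8),(200,291.6,347.8),(210,290.8,348.7)):
    P=onplane(d,[(a,y),(b,y)],.008)[:,:2]-o;print(y,(P@v).round(4),(P@n).round(4),(P@n).mean().round(4))
# cap lateral by contour silhouettes at cap row: left/right dark extents
hsv=cv2.cvtColor(d['color'],cv2.COLOR_BGR2HSV);m=cv2.inRange(hsv,(0,0,0),(180,110,60))
for y in(235,245,255):
    xs=np.where(m[y,270:375])[0]+270;P=onplane(d,[(xs.min(),y),(xs.max(),y)],.117)[:,:2]-o;print(y,xs.min(),xs.max(),(P@n).round(4),(P@n).mean().round(4))
print((r.observe()['position'][:2]-o)@n)
E
```

```text
140 [0.0537 0.0533] [ 0.019  -0.0242] -0.0026
160 [0.0327 0.0324] [ 0.019  -0.0212] -0.0011
180 [0.0136 0.0132] [ 0.0189 -0.0209] -0.001
200 [-0.0041 -0.0044] [ 0.019  -0.0207] -0.0009
210 [-0.0124 -0.0127] [ 0.0192 -0.0209] -0.0009
235 283 359 [ 0.0103 -0.0126] -0.0011
245 281 362 [ 0.0108 -0.0133] -0.0013
255 282 364 [ 0.0103 -0.0136] -0.0017
-0.0003509546795347296
```

Call:
{"name": "move_arm", "arguments": {
  "slide": [
    [0,0,-0.0135],
    [0,0,-0.0128],
    [0.005,0.0112,0],
    [0.005,0.0112,0],
    [0.005,0.0112,0],
    [0.005,0.0112,0],
    [0,0,0]
  ],
  "dr": [
    [0,0,0],
    [0,0,0],
    [0,0,0],
    [0,0,0],
    [0,0,0],
    [0,0,0],
    [0,0,0]
  ]
}}

```text
time: 6.25
position: [0.5312, -0.0205, 0.0515]
eef_rot: [[0.267, 0.912, 0.312], [0.582, -0.41, 0.702], [0.768, -0.006, -0.641]]
ft_force: [-0.9, 0.0, -2.6]
finger_gap: 0.413
grasp_force: 25.9
```

Call:
{"name": "move_arm", "arguments": {
  "slide": [
    [0.0055,0.0126,0],
    [0.0056,0.0126,0],
    [0.0056,0.0126,0],
    [0.0056,0.0126,0],
    [0,0,0],
    [0,0,-0.001],
    [0,0,0]
  ],
  "dr": [
    [0,0,0],
    [0,0,0],
    [0,0,0],
    [0,0,0],
    [0,0,0],
    [0,0,0],
    [0,0,0]
  ]
}}

```text
time: 7.12
position: [0.5531, 0.0275, 0.0496]
eef_rot: [[0.27, 0.911, 0.313], [0.583, -0.413, 0.699], [0.766, -0.006, -0.643]]
ft_force: [-1.0, 0.1, -2.9]
finger_gap: 0.412
grasp_force: 25.9
```

Call:
{"name": "move_arm", "arguments": {
  "slide": [
    [0,0,0],
    [0,0,0],
    [0,0,0]
  ],
  "dr": [
    [0,0,0],
    [0,0,0],
    [0,0,0]
  ],
  "fingers": 0.055
}}

```text
time: 7.5
position: [0.5534, 0.0282, 0.0502]
eef_rot: [[0.269, 0.911, 0.313], [0.583, -0.412, 0.7], [0.767, -0.006, -0.641]]
ft_force: [-1.0, 0.6, 0.2]
finger_gap: 0.644
grasp_force: 0.0
```

Call:
{"name": "move_arm", "arguments": {
  "slide": [
    [-0.0075,-0.017,0],
    [-0.016,-0.036,0.005],
    [-0.016,-0.036,0.01],
    [-0.012,-0.036,0.045],
    [-0.01,-0.036,0.045],
    [0,0,0.02]
  ],
  "dr": [
    [0,0,0],
    [0,0,0],
    [0,0,0],
    [-0.133,0.0594,0],
    [-0.133,0.0594,0],
    [-0.133,0.0594,0]
  ]
}}

```text
time: 8.25
position: [0.4926, -0.137, 0.178]
eef_rot: [[0.381, 0.907, 0.178], [0.825, -0.42, 0.378], [0.417, 0.003, -0.909]]
ft_force: [1.4, 1.6, 0.1]
finger_gap: 0.645
grasp_force: 0.0
```

```bash
python3 - <<'E'
from h import *
s=r.observe();print(s['position'],s['time'])
d=snap('scene');cv2.imwrite('pics/s2.png',cv2.resize(d['color'][100:320,140:440],None,fx=2.4,fy=2.4,interpolation=cv2.INTER_CUBIC))
E
```

```text
[ 0.49259122 -0.13696517  0.1779791 ] 8.25
```

View pics/s2.png

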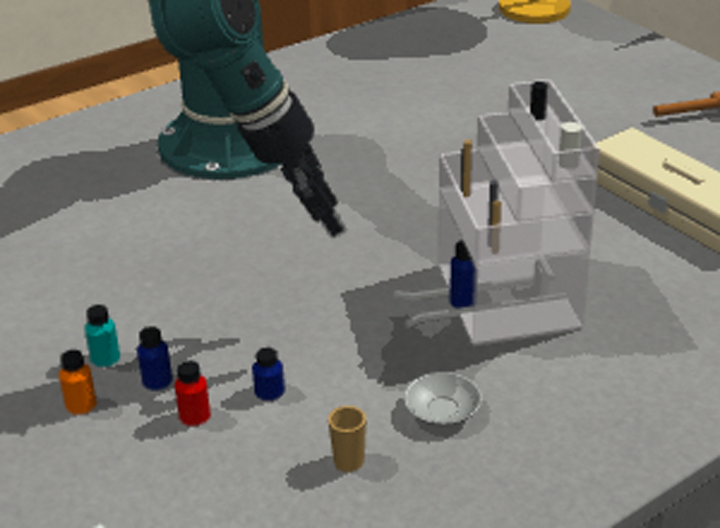

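The tall bottle stands upright between the rails. Next is the middle bottle, with the tool vertical.

Call:
{"name": "move_arm", "arguments": {
  "slide": [
    [-0.0085,-0.0448,0.004],
    [-0.0085,-0.0448,0.004],
    [-0.0085,-0.0448,0],
    [-0.0085,-0.0448,0],
    [-0.0084,-0.0448,-0.016],
    [0,0,-0.02],
    [0,0,0]
  ],
  "dr": [
    [-0.133,0.0594,0],
    [-0.133,0.0594,0],
    [-0.133,0.0594,0],
    [0,0,0],
    [0,0,0],
    [0,0,0],
    [0,0,0]
  ]
}}

```text
time: 9.18
position: [0.448, -0.3554, 0.1452]
eef_rot: [[0.415, 0.91, -0.004], [0.91, -0.415, 0.004], [0.002, -0.005, -1.0]]
ft_force: [0.4, -0.4, 0.4]
finger_gap: 0.646
grasp_force: 0.0
```

```bash
python3 - <<'E'
from h import *
s=r.observe();print(s['position'],s['eef_rot'][:,2],s['joint_positions'].round(2)); g=s['position']+.003*s['eef_rot'][:,2];print(np.array([.4502,-.361])-g[:2])
E
```

```text
[ 0.44803664 -0.35540225  0.14524583] [-0.00366463  0.00383032 -0.99998595] [ 0.46  0.56  0.18  2.04 -0.18  0.56  0.34]
[ 0.00217435 -0.00560924]
```

Call:
{"name": "move_arm", "arguments": {
  "slide": [
    [0.0022,-0.0056,-0.01],
    [0,0,-0.03],
    [0,0,-0.03],
    [0,0,-0.022],
    [0,0,-0.01],
    [0,0,0]
  ],
  "dr": [
    [0,0,0],
    [0,0,0],
    [0,0,0],
    [0,0,0],
    [0,0,0],
    [0,0,0]
  ]
}}

```text
time: 9.93
position: [0.4518, -0.3621, 0.0448]
eef_rot: [[0.414, 0.91, -0.0], [0.91, -0.414, 0.001], [0.0, -0.0, -1.0]]
ft_force: [0.4, 0.2, 0.1]
finger_gap: 0.647
grasp_force: 0.0
```

Call:
{"name": "move_arm", "arguments": {
  "slide": [
    [0,0,0],
    [0,0,0],
    [0,0,0],
    [0,0,0],
    [0,0,0]
  ],
  "dr": [
    [0,0,0],
    [0,0,0],
    [0,0,0],
    [0,0,0],
    [0,0,0]
  ],
  "fingers": 0.03
}}

```text
time: 10.55
position: [0.4521, -0.3628, 0.046]
eef_rot: [[0.415, 0.91, 0.001], [0.91, -0.415, -0.001], [-0.0, 0.002, -1.0]]
ft_force: [-1.4, 1.5, 6.9]
finger_gap: 0.411
grasp_force: 25.7
```

Call:
{"name": "move_arm", "arguments": {
  "slide": [
    [0,0,0.015],
    [0,0,0.015],
    [0,0,0]
  ],
  "dr": [
    [0,0,0],
    [0,0,0],
    [0,0,0]
  ]
}}

```text
time: 10.92
position: [0.4524, -0.3631, 0.0767]
eef_rot: [[0.415, 0.91, 0.003], [0.91, -0.415, -0.002], [-0.001, 0.003, -1.0]]
ft_force: [1.1, -0.1, -1.1]
finger_gap: 0.407
grasp_force: 25.4
```

Call:
{"name": "move_arm", "arguments": {
  "slide": [
    [0.0096,0.049,0],
    [0.0096,0.049,0],
    [0.0096,0.049,0],
    [0.0096,0.049,0],
    [0.0096,0.049,0],
    [0.0096,0.0487,0],
    [0,0,0],
    [0,0,0]
  ],
  "dr": [
    [0,0,0],
    [0,0,0],
    [0,0,0],
    [0,0,0],
    [0,0,0],
    [0,0,0],
    [0,0,0],
    [0,0,0]
  ]
}}

```text
time: 11.92
position: [0.5091, -0.0688, 0.075]
eef_rot: [[0.414, 0.91, -0.0], [0.91, -0.414, -0.001], [-0.0, 0.0, -1.0]]
ft_force: [-0.1, -0.2, -1.2]
finger_gap: 0.412
grasp_force: 25.4
```

```bash
cat >> h.py <<'E'
v=np.array([.408,.913]);n=np.array([-.913,.408]);o=np.array([.548,.0155])
def st():
    s=r.observe();q=s['position'][:2]-o;f=s['ft_force'];print('t',s['time'],'xorg',(q@v).round(4),'yorg',(q@n).round(4),'z',s['position'][2].round(4),'f v,n,z',(f[:2]@v).round(2),(f[:2]@n).round(2),f[2].round(2),'pos',s['position'].round(4))
E
python3 -c "
from h import *
st()"
```

```text
t 11.925 xorg -0.0928 yorg 0.0011 z 0.075 f v,n,z -0.2 0.05 -1.22 pos [ 0.5091 -0.0688  0.075 ]
```

Call:
{"name": "move_arm", "arguments": {
  "slide": [
    [0.001,-0.0004,-0.0145],
    [0,0,-0.0145],
    [0.0056,0.0126,0],
    [0.0056,0.0126,0],
    [0.0056,0.0126,0],
    [0,0,0],
    [0,0,0]
  ],
  "dr": [
    [0,0,0],
    [0,0,0],
    [0,0,0],
    [0,0,0],
    [0,0,0],
    [0,0,0],
    [0,0,0]
  ]
}}

```text
time: 12.8
position: [0.5268, -0.0313, 0.046]
eef_rot: [[0.415, 0.91, -0.0], [0.91, -0.415, -0.0], [-0.0, 0.0, -1.0]]
ft_force: [-0.2, 0.5, -1.2]
finger_gap: 0.41
grasp_force: 26.8
```

```bash
python3 -c "
from h import *
st()"
```

```text
t 12.8 xorg -0.0514 yorg 0.0002 z 0.046 f v,n,z 0.33 0.41 -1.17 pos [ 0.5268 -0.0313  0.046 ]
```

Call:
{"name": "move_arm", "arguments": {
  "slide": [
    [0,0,-0.0007],
    [0,0,0],
    [0,0,0],
    [0,0,0]
  ],
  "dr": [
    [0,0,0],
    [0,0,0],
    [0,0,0],
    [0,0,0]
  ],
  "fingers": 0.055
}}

```text
time: 13.3
position: [0.527, -0.0315, 0.0454]
eef_rot: [[0.415, 0.91, 0.0], [0.91, -0.415, -0.0], [0.0, 0.0, -1.0]]
ft_force: [1.3, 0.1, 0.7]
finger_gap: 0.643
grasp_force: 0.0
```

Call:
{"name": "move_arm", "arguments": {
  "slide": [
    [0,0,0.015],
    [0,-0.002,0.035],
    [0,-0.04,0.04],
    [0.003,-0.05,0],
    [0.003,-0.05,0],
    [0.005,-0.05,0],
    [0.0047,-0.0427,0],
    [0,0,0]
  ],
  "dr": [
    [0,0,0],
    [0,0,0],
    [0,0,0],
    [0,0,0],
    [0,0,0],
    [0,0,0],
    [0,0,0],
    [0,0,0]
  ]
}}

```text
time: 14.3
position: [0.5423, -0.2716, 0.1369]
eef_rot: [[0.421, 0.907, 0.002], [0.907, -0.421, -0.004], [-0.003, 0.004, -1.0]]
ft_force: [-0.2, 1.0, 0.6]
finger_gap: 0.644
grasp_force: 0.0
```

```bash
python3 - <<'E'
from h import *
st();print(np.array([.5476,-.2665])-r.observe()['position'][:2])
d=snap('scene');cv2.imwrite('pics/s3.png',cv2.resize(d['color'][150:320,180:440],None,fx=2.8,fy=2.8,interpolation=cv2.INTER_CUBIC))
E
```

```text
t 14.3 xorg -0.2644 yorg -0.112 z 0.1369 f v,n,z 0.82 0.62 0.57 pos [ 0.5423 -0.2716  0.1369]
[0.00525059 0.00505962]
```

View pics/s3.png

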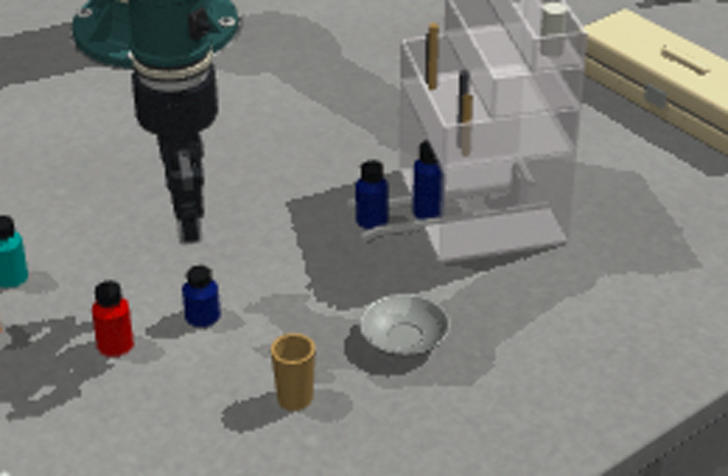

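Both bottles stand upright in the lane, at (372,195) and (427,180) in the crop. The short bottle is next.

Call:
{"name": "move_arm", "arguments": {
  "slide": [
    [0.0053,0.005,0],
    [0,0,-0.03],
    [0,0,-0.03],
    [0,0,-0.03],
    [0,0,-0.012],
    [0,0,0]
  ],
  "dr": [
    [0,0,0.008],
    [0,0,0],
    [0,0,0],
    [0,0,0],
    [0,0,0],
    [0,0,0]
  ]
}}

```text
time: 15.1
position: [0.548, -0.2594, 0.0329]
eef_rot: [[0.406, 0.914, -0.001], [0.914, -0.406, 0.001], [0.001, -0.002, -1.0]]
ft_force: [0.1, -0.8, 0.4]
finger_gap: 0.646
grasp_force: 0.0
```

Call:
{"name": "move_arm", "arguments": {
  "slide": [
    [0,0,0],
    [0,0,0],
    [0,0,0],
    [0,0,0],
    [0,0,0]
  ],
  "dr": [
    [0,0,0],
    [0,0,0],
    [0,0,0],
    [0,0,0],
    [0,0,0]
  ],
  "fingers": 0.03
}}

```text
time: 15.72
position: [0.549, -0.2613, 0.0346]
eef_rot: [[0.408, 0.913, 0.002], [0.913, -0.408, -0.0], [0.0, 0.002, -1.0]]
ft_force: [-0.4, 0.6, 6.4]
finger_gap: 0.41
grasp_force: 25.8
```

Call:
{"name": "move_arm", "arguments": {
  "slide": [
    [0,0,0.015],
    [0,0,0.015],
    [0,0,0]
  ],
  "dr": [
    [0,0,0],
    [0,0,0],
    [0,0,0]
  ]
}}

```text
time: 16.1
position: [0.5488, -0.2616, 0.065]
eef_rot: [[0.408, 0.913, 0.003], [0.913, -0.408, -0.001], [-0.0, 0.003, -1.0]]
ft_force: [-0.1, -1.4, -1.6]
finger_gap: 0.411
grasp_force: 25.3
```

```bash
python3 - <<'E'
from h import *
st();t=o+v*(-.101);print(t-r.observe()['position'][:2])
E
```

```text
t 16.1 xorg -0.2527 yorg -0.1138 z 0.065 f v,n,z -1.3 -0.44 -1.64 pos [ 0.5488 -0.2616  0.065 ]
[-0.04202209  0.18491548]
```

Call:
{"name": "move_arm", "arguments": {
  "slide": [
    [-0.0097,0.048,0],
    [-0.0097,0.048,0],
    [-0.0097,0.048,0],
    [-0.0097,0.048,0],
    [0,0,0],
    [0,0,0]
  ],
  "dr": [
    [0,0,0],
    [0,0,0],
    [0,0,0],
    [0,0,0],
    [0,0,0],
    [0,0,0]
  ]
}}

```text
time: 16.85
position: [0.5095, -0.0694, 0.0634]
eef_rot: [[0.408, 0.913, 0.001], [0.913, -0.408, -0.001], [-0.0, 0.001, -1.0]]
ft_force: [0.2, -0.6, -0.9]
finger_gap: 0.409
grasp_force: 25.3
```

```bash
python3 - <<'E'
from h import *
st()
E
```

```text
t 16.85 xorg -0.0932 yorg 0.0005 z 0.0634 f v,n,z -0.47 -0.43 -0.86 pos [ 0.5095 -0.0694  0.0634]
```

Call:
{"name": "move_arm", "arguments": {
  "slide": [
    [0.0005,-0.0002,-0.0145],
    [0,0,-0.0142],
    [0.0043,0.0096,0],
    [0.0043,0.0096,0],
    [0.0043,0.0096,0],
    [0.0043,0.0096,0],
    [0,0,0],
    [0,0,0]
  ],
  "dr": [
    [0,0,0],
    [0,0,0],
    [0,0,0],
    [0,0,0],
    [0,0,0],
    [0,0,0],
    [0,0,0],
    [0,0,0]
  ]
}}

```text
time: 17.85
position: [0.5269, -0.0306, 0.0347]
eef_rot: [[0.407, 0.913, 0.0], [0.913, -0.407, -0.0], [0.0, 0.0, -1.0]]
ft_force: [0.3, 0.0, -0.8]
finger_gap: 0.412
grasp_force: 26.7
```

```bash
python3 - <<'E'
from h import *
st()
E
```

```text
t 17.85 xorg -0.0507 yorg 0.0004 z 0.0347 f v,n,z 0.15 -0.31 -0.76 pos [ 0.5269 -0.0306  0.0347]
```

Call:
{"name": "move_arm", "arguments": {
  "slide": [
    [0,0,-0.0005],
    [0,0,0],
    [0,0,0],
    [0,0,0]
  ],
  "dr": [
    [0,0,0],
    [0,0,0],
    [0,0,0],
    [0,0,0]
  ],
  "fingers": 0.055
}}

```text
time: 18.35
position: [0.5269, -0.0309, 0.0342]
eef_rot: [[0.408, 0.913, 0.0], [0.913, -0.408, -0.0], [0.0, 0.0, -1.0]]
ft_force: [-0.1, -0.1, -0.6]
finger_gap: 0.646
grasp_force: 0.0
```

Call:
{"name": "move_arm", "arguments": {
  "slide": [
    [0,0,0.015],
    [0,0,0.03],
    [-0.003,-0.0066,0.035],
    [-0.0075,-0.0168,0.01],
    [-0.0075,-0.0168,0],
    [-0.0075,-0.0168,0],
    [-0.0075,-0.0168,0],
    [-0.0075,-0.0168,0],
    [-0.0055,-0.0122,0],
    [0,0,0]
  ],
  "dr": [
    [0,0,0],
    [0,0,0],
    [0,0,0],
    [0.133,-0.0594,0],
    [0.133,-0.0594,0],
    [0.133,-0.0594,0],
    [0.133,-0.0594,0],
    [0.133,-0.0594,0],
    [0.133,-0.0594,0],
    [0,0,0]
  ]
}}

```text
time: 19.6
position: [0.4818, -0.1313, 0.1181]
eef_rot: [[0.292, 0.911, 0.291], [0.628, -0.412, 0.66], [0.721, -0.011, -0.693]]
ft_force: [0.0, -0.4, 0.4]
finger_gap: 0.643
grasp_force: 0.0
```

Call:
{"name": "move_arm", "arguments": {
  "slide": [
    [0,0,0],
    [0,0,0],
    [0,0,0],
    [0,0,0],
    [0,0,0],
    [0,0,0]
  ],
  "dr": [
    [0,0,0],
    [0,0,0],
    [0,0,0],
    [0,0,0],
    [0,0,0],
    [0,0,0]
  ],
  "fingers": 0.0
}}

```text
time: 20.35
position: [0.4833, -0.1255, 0.1203]
eef_rot: [[0.283, 0.916, 0.285], [0.631, -0.402, 0.664], [0.722, -0.007, -0.692]]
ft_force: [-0.7, -0.9, 0.2]
finger_gap: 0.003
grasp_force: 0.0
```

```bash
python3 - <<'E'
from h import *
st();print(r.observe()['eef_rot'].round(3),r.observe()['finger_gap'])
d=snap('wrist');cv2.imwrite('pics/w4.png',d['color']);np.savez('w4.npz',**d)
E
```

```text
t 20.35 xorg -0.1552 yorg 0.0015 z 0.1203 f v,n,z -1.11 0.25 0.16 pos [ 0.4833 -0.1255  0.1203]
[[ 0.283  0.916  0.285]
 [ 0.631 -0.402  0.664]
 [ 0.722 -0.007 -0.692]] 0.0028447548574874995
```

View pics/w4.png

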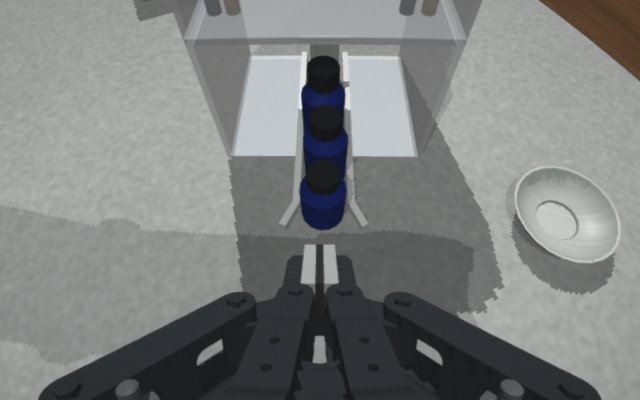

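All three bottles are in file, at (323,75), (325,135) and (323,195), with the closed fingers lined up behind them at (320,265). I'll lower behind them and push.

Call:
{"name": "move_arm", "arguments": {
  "slide": [
    [0.0014,-0.0006,-0.02],
    [0,0,-0.025],
    [0,0,-0.025],
    [0,0,-0.02],
    [0,0,0],
    [0.0082,0.0182,0],
    [0.0082,0.0182,0],
    [0,0,0]
  ],
  "dr": [
    [0.064,-0.029,0],
    [0,0,0],
    [0,0,0],
    [0,0,0],
    [0,0,0],
    [0,0,0],
    [0,0,0],
    [0,0,0]
  ]
}}

```text
time: 21.4
position: [0.5014, -0.0882, 0.0317]
eef_rot: [[0.258, 0.917, 0.304], [0.583, -0.399, 0.708], [0.77, -0.006, -0.637]]
ft_force: [0.8, -0.5, 0.0]
finger_gap: 0.002
grasp_force: 0.0
```

```bash
python3 - <<'E'
from h import *
st()
E
```

```text
t 21.4 xorg -0.1137 yorg 0.0002 z 0.0317 f v,n,z -0.16 -1.0 0.03 pos [ 0.5014 -0.0882  0.0317]
```

Call:
{"name": "move_arm", "arguments": {
  "slide": [
    [0.00245,0.0055,0],
    [0.00245,0.0055,0],
    [0.00245,0.0055,0],
    [0.00245,0.0055,0],
    [0.00245,0.0055,0],
    [0.00245,0.0055,0],
    [0.00245,0.0055,0],
    [0.00245,0.0055,0],
    [0,0,0]
  ],
  "dr": [
    [0,0,0],
    [0,0,0],
    [0,0,0],
    [0,0,0],
    [0,0,0],
    [0,0,0],
    [0,0,0],
    [0,0,0],
    [0,0,0]
  ]
}}

```text
time: 22.52
position: [0.5207, -0.0448, 0.0305]
eef_rot: [[0.26, 0.916, 0.304], [0.583, -0.4, 0.707], [0.77, -0.007, -0.638]]
ft_force: [0.8, 0.2, -0.9]
finger_gap: -0.005
grasp_force: 0.0
```

```bash
python3 - <<'E'
from h import *
st()
d=snap('scene');cv2.imwrite('pics/s4.png',cv2.resize(d['color'][150:290,240:440],None,fx=3.6,fy=3.6,interpolation=cv2.INTER_CUBIC))
E
```

```text
t 22.525 xorg -0.0662 yorg 0.0003 z 0.0305 f v,n,z 0.47 -0.66 -0.88 pos [ 0.5207 -0.0448  0.0305]
```

View pics/s4.png

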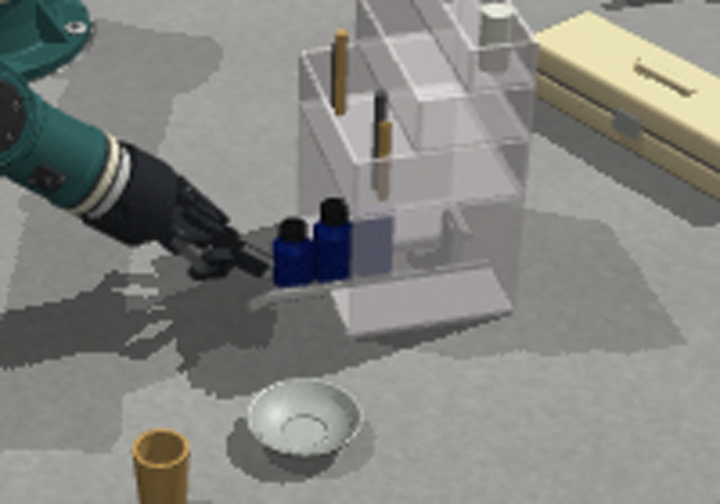

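The row is upright and moving, with the fingers at (262,262) pushing the short bottle. Continuing.

Call:
{"name": "move_arm", "arguments": {
  "slide": [
    [0.00245,0.0055,0],
    [0.00245,0.0055,0],
    [0.00245,0.0055,0],
    [0.00245,0.0055,0],
    [0.00245,0.0055,0],
    [0.00245,0.0055,0],
    [0,0,0]
  ],
  "dr": [
    [0,0,0],
    [0,0,0],
    [0,0,0],
    [0,0,0],
    [0,0,0],
    [0,0,0],
    [0,0,0]
  ]
}}

```text
time: 23.45
position: [0.5355, -0.0117, 0.0307]
eef_rot: [[0.26, 0.916, 0.304], [0.582, -0.4, 0.708], [0.77, -0.007, -0.638]]
ft_force: [0.0, 0.9, 0.6]
finger_gap: -0.002
grasp_force: 0.0
```

Call:
{"name": "move_arm", "arguments": {
  "slide": [
    [0.0004,0.0009,0],
    [0.0004,0.0009,0],
    [0.0004,0.0009,0],
    [0,0,0]
  ],
  "dr": [
    [0,0,0],
    [0,0,0],
    [0,0,0],
    [0,0,0]
  ]
}}

```text
time: 23.95
position: [0.5367, -0.0103, 0.0304]
eef_rot: [[0.261, 0.916, 0.305], [0.583, -0.402, 0.706], [0.769, -0.006, -0.639]]
ft_force: [-1.8, -1.6, 2.7]
finger_gap: 0.002
grasp_force: 1.6
```

```bash
python3 - <<'E'
from h import *
st()
E
```

```text
t 23.95 xorg -0.0282 yorg -0.0002 z 0.0304 f v,n,z -2.19 0.94 2.68 pos [ 0.5367 -0.0103  0.0304]
```

Call:
{"name": "move_arm", "arguments": {
  "slide": [
    [0.0004,0.0009,0],
    [0,0,0]
  ],
  "dr": [
    [0,0,0],
    [0,0,0]
  ]
}}

```text
time: 24.2
position: [0.5372, -0.0093, 0.0303]
eef_rot: [[0.261, 0.916, 0.305], [0.583, -0.402, 0.706], [0.769, -0.006, -0.639]]
ft_force: [-1.1, -3.2, 2.3]
finger_gap: -0.001
grasp_force: 1.6
```

Call:
{"name": "move_arm", "arguments": {
  "slide": [
    [0.0004,0.0009,0],
    [0,0,0]
  ],
  "dr": [
    [0,0,0],
    [0,0,0]
  ]
}}

```text
time: 24.45
position: [0.5375, -0.0083, 0.0303]
eef_rot: [[0.261, 0.916, 0.305], [0.583, -0.401, 0.706], [0.769, -0.007, -0.639]]
ft_force: [-1.3, -3.4, 2.1]
finger_gap: 0.0
grasp_force: 1.4
```

Call:
{"name": "move_arm", "arguments": {
  "slide": [
    [0.0004,0.0009,0],
    [0,0,0]
  ],
  "dr": [
    [0,0,0],
    [0,0,0]
  ]
}}

```text
time: 24.7
position: [0.5378, -0.0074, 0.0303]
eef_rot: [[0.261, 0.916, 0.305], [0.583, -0.401, 0.706], [0.769, -0.007, -0.639]]
ft_force: [-0.1, -2.5, 1.5]
finger_gap: 0.0
grasp_force: 1.2
```

Call:
{"name": "move_arm", "arguments": {
  "slide": [
    [0.0004,0.0009,0],
    [0.0004,0.0009,0],
    [0,0,0]
  ],
  "dr": [
    [0,0,0],
    [0,0,0],
    [0,0,0]
  ]
}}

```text
time: 25.08
position: [0.5386, -0.0055, 0.0303]
eef_rot: [[0.261, 0.916, 0.305], [0.583, -0.401, 0.706], [0.769, -0.007, -0.639]]
ft_force: [-1.3, -2.1, 1.6]
finger_gap: 0.0
grasp_force: 1.1
```

Call:
{"name": "move_arm", "arguments": {
  "slide": [
    [0.0004,0.0009,0],
    [0,0,0]
  ],
  "dr": [
    [0,0,0],
    [0,0,0]
  ]
}}

```text
time: 25.32
position: [0.539, -0.0046, 0.0303]
eef_rot: [[0.261, 0.916, 0.305], [0.583, -0.401, 0.706], [0.769, -0.007, -0.639]]
ft_force: [-1.2, -1.3, 0.6]
finger_gap: -0.003
grasp_force: 1.1
```

```bash
python3 - <<'E'
from h import *
st()
E
```

```text
t 25.325 xorg -0.0221 yorg 0.0 z 0.0303 f v,n,z -1.61 0.55 0.6 pos [ 0.539  -0.0046  0.0303]
```

Call:
{"name": "move_arm", "arguments": {
  "slide": [
    [0.0004,0.0009,0],
    [0.0004,0.0009,0],
    [0,0,0]
  ],
  "dr": [
    [0,0,0],
    [0,0,0],
    [0,0,0]
  ]
}}

```text
time: 25.7
position: [0.5398, -0.0028, 0.0303]
eef_rot: [[0.261, 0.916, 0.305], [0.583, -0.401, 0.706], [0.769, -0.007, -0.639]]
ft_force: [-1.0, -2.8, 1.2]
finger_gap: 0.004
grasp_force: 1.1
```

Call:
{"name": "move_arm", "arguments": {
  "slide": [
    [0.0004,0.0009,0],
    [0,0,0]
  ],
  "dr": [
    [0,0,0],
    [0,0,0]
  ]
}}

```text
time: 25.95
position: [0.5402, -0.0019, 0.0303]
eef_rot: [[0.261, 0.916, 0.305], [0.583, -0.401, 0.706], [0.769, -0.007, -0.639]]
ft_force: [-0.8, -1.5, 0.9]
finger_gap: 0.0
grasp_force: 1.1
```

Call:
{"name": "move_arm", "arguments": {
  "slide": [
    [0.0004,0.0009,0],
    [0,0,0]
  ],
  "dr": [
    [0,0,0],
    [0,0,0]
  ]
}}

```text
time: 26.2
position: [0.5406, -0.0011, 0.0303]
eef_rot: [[0.261, 0.916, 0.305], [0.583, -0.401, 0.706], [0.769, -0.007, -0.639]]
ft_force: [-1.1, -2.6, 1.3]
finger_gap: 0.003
grasp_force: 1.1
```

Call:
{"name": "move_arm", "arguments": {
  "slide": [
    [0.0004,0.0009,0],
    [0,0,0]
  ],
  "dr": [
    [0,0,0],
    [0,0,0]
  ]
}}

```text
time: 26.45
position: [0.541, -0.0002, 0.0303]
eef_rot: [[0.261, 0.916, 0.305], [0.583, -0.401, 0.706], [0.769, -0.007, -0.639]]
ft_force: [-1.2, -2.1, 1.9]
finger_gap: 0.004
grasp_force: 1.1
```

Call:
{"name": "move_arm", "arguments": {
  "slide": [
    [0.0004,0.0009,0],
    [0,0,0]
  ],
  "dr": [
    [0,0,0],
    [0,0,0]
  ]
}}

```text
time: 26.7
position: [0.5414, 0.0006, 0.0303]
eef_rot: [[0.261, 0.916, 0.305], [0.583, -0.401, 0.706], [0.769, -0.007, -0.639]]
ft_force: [-1.7, -3.0, 1.5]
finger_gap: -0.003
grasp_force: 1.5
```

Call:
{"name": "move_arm", "arguments": {
  "slide": [
    [0.0004,0.0009,0],
    [0,0,0]
  ],
  "dr": [
    [0,0,0],
    [0,0,0]
  ]
}}

```text
time: 26.95
position: [0.5415, 0.0008, 0.0302]
eef_rot: [[0.262, 0.916, 0.305], [0.584, -0.402, 0.705], [0.769, -0.007, -0.64]]
ft_force: [-4.6, -6.5, 4.4]
finger_gap: -0.004
grasp_force: 3.8
```

Call:
{"name": "move_arm", "arguments": {
  "slide": [
    [0.0004,0.0009,0],
    [0,0,0]
  ],
  "dr": [
    [0,0,0],
    [0,0,0]
  ]
}}

```text
time: 27.2
position: [0.5416, 0.001, 0.0301]
eef_rot: [[0.263, 0.915, 0.306], [0.584, -0.403, 0.705], [0.768, -0.007, -0.64]]
ft_force: [-6.0, -11.3, 8.3]
finger_gap: -0.001
grasp_force: 6.2
```

Call:
{"name": "move_arm", "arguments": {
  "slide": [
    [0.0004,0.0009,0],
    [0,0,0]
  ],
  "dr": [
    [0,0,0],
    [0,0,0]
  ]
}}

```text
time: 27.45
position: [0.5417, 0.0011, 0.03]
eef_rot: [[0.263, 0.915, 0.306], [0.584, -0.404, 0.704], [0.768, -0.007, -0.641]]
ft_force: [-8.9, -15.4, 12.1]
finger_gap: 0.0
grasp_force: 8.7
```

Firm contact at about 17 N, and the tool stopped. I'll back off slowly.

Call:
{"name": "move_arm", "arguments": {
  "slide": [
    [-0.0008,-0.0018,0],
    [-0.0008,-0.0018,0],
    [-0.0016,-0.0036,0],
    [-0.004,-0.009,0],
    [-0.012,-0.027,0],
    [-0.02,-0.045,0],
    [-0.015,-0.035,0.03],
    [0,-0.01,0.05],
    [0,0,0]
  ],
  "dr": [
    [0,0,0],
    [0,0,0],
    [0,0,0],
    [0,0,0],
    [0,0,0],
    [0,0,0],
    [0,0,0],
    [0,0,0],
    [0,0,0]
  ]
}}

```text
time: 28.58
position: [0.4896, -0.1316, 0.113]
eef_rot: [[0.258, 0.916, 0.308], [0.587, -0.402, 0.703], [0.767, -0.001, -0.641]]
ft_force: [0.6, 0.2, 0.6]
finger_gap: 0.004
grasp_force: 0.0
```

```bash
python3 - <<'E'
from h import *
st()
w=snap('wrist');d=snap('scene')
a=cv2.resize(w['color'][0:250,160:500],(400,294));b=cv2.resize(d['color'][150:280,270:440],(384,294),interpolation=cv2.INTER_CUBIC)
cv2.imwrite('pics/f.png',np.hstack([a,b]))
# heights / positions of blue pixels in wrist
hsv=cv2.cvtColor(w['color'],cv2.COLOR_BGR2HSV);m=cv2.inRange(hsv,(108,60,20),(132,255,255));k,l,s,c=cv2.connectedComponentsWithStats(m)
for i in range(1,k):
    if s[i,4]<80: continue
    ys,xs=np.where(l==i);P=depthpts(w,np.c_[xs,ys]);q=P[:,:2]-o;print(s[i],'x',np.percentile(q@v,[5,50,95]).round(4),'y',np.percentile(q@n,[2,98]).round(4),'z',np.percentile(P[:,2],[5,95]).round(3))
E
```

```text
t 28.575 xorg -0.1582 yorg -0.0067 z 0.113 f v,n,z 0.37 -0.45 0.59 pos [ 0.4896 -0.1316  0.113 ]
[ 293   46   41  113 2728] x [0.0058 0.0153 0.0838] y [-0.0172  0.0162] z [0.007 0.066]
```

View pics/f.png

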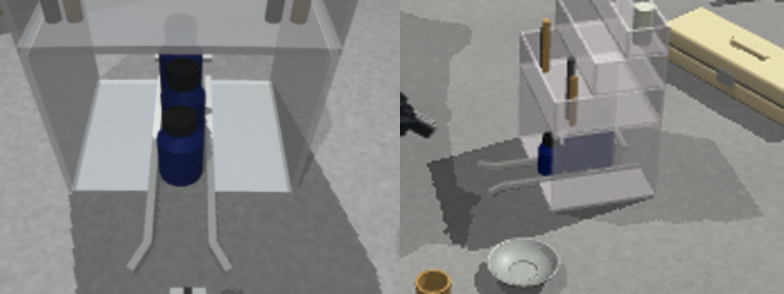

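All three bottles are upright in file. The short one's front face is at about x = 5 mm, so its axis is at about 23 mm, and the organizer looks unmoved. I'm handing it in.

```bash
python3 -c "
from rig import r
print(r.finish_job())"
```

```text
the job is handed in; nothing more can be done
None
```

The job is handed in: the three cobalt bottles stand upright in single file (tallest, middle, shortest), pushed firmly against the backstop at about 17 N, a little into the 15–20 N range where the organizer can slide, though it looked unmoved; the hand-in returned no verdict.

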